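# Unbolt the sprung-lid stick caddy and hold its lid at the red band

## Task

I want to restock the sugar sticks in the white caddy from the side: slide the bolt on its front out of the eye of the blue lid and fully home into the brass keeper at the left, leave it there, then lift the lid by its black bar handle against the spring until the black pointer stands in the red band of the gauge. Finish while still holding the lid steady there with the gripper: do not let go. Leave the cup, the tamper, the red-capped jar and the scoop standing where they are.

Things in the scene. Friction and masses are not known exactly. Their poses are not given: they have to be found in the camera images.
- caddy: White open-topped box with a blue lid, 120 (x) x 190 (y) x 88 mm high, fixed to the worktop. Origin: centre of its underside, z up. Its -x side is the front, turned roughly to the robot; +y is the left seen by the robot. On its front lie a bolt, its two guides (y = -50 and +40 mm) and the keeper, all out to x = -88 mm and up to z = 63 mm, but for the bolt's knob.
- keeper (a point): Centre of the brass keeper on the caddy's front that the bolt slides into: hole for the 10 mm rod along the caddy's y, at x = -76, y = 74, z = 50 mm of the caddy, 16 mm long.
- gauge (a point): Centre of the front face of the upright white gauge plate (4 mm thick, 100 mm wide, 94 mm high, black ticks every 10 degrees) at the left end of the caddy's front: x = -66, y = 113, z = 127 mm of the caddy.
- bolt (a joint): Travel of the bolt (round steel rod) in m along the caddy's +y (to the left). 0: fully through the steel eye hanging from the right end of the lid, lid locked; it starts at 0 to 0.006. 0.045: end of travel, fully home in the brass keeper, its green end showing beyond it, lid free. About 1.5 N of friction; it stays where it is left.
- bolt_knob (a point): Grip point of the bolt's black upright knob: a post 16 mm thick, from 62 to 106 mm above the worktop, 104 mm ahead (-x) of the caddy's origin; this point lies on its axis at 90 mm, and moves with the bolt.
- lid (a joint): Opening angle of the blue lid in rad: 0 shut, 1.2 its stop. The hinge axis lies along the caddy's x at the left end; the right end with the handle rises. A spring pulls it shut (0.6 N m when shut, 0.4 N m more per rad; with the lid's weight, about 0.25 kg, 5 to 7 N at the handle), so it does not stay open by itself.
- lid_handle (a point): Centre of the lid's handle: black round bar, 16 mm thick, 40 mm long, along the caddy's x, on a stem 14 mm (along the bar) x 22 mm. When shut it is 125 mm above the worktop, 26 mm above the lid's top, 155 mm right (-y) of the hinge axis and 35 mm above it. Gripped by its two flat ends it pivots between the pads as the lid turns. The point turns with the lid.
- lid_hinge (a point): Point on the hinge axis of the lid at mid-depth of the caddy: 80 mm left (+y) of the caddy's centre, 90 mm above the worktop. Fixed to the caddy, with its axes: the lid turns about its x axis (seen from the robot the handle goes up and to the left).
- pointer_tip (a point): Tip of the black pointer, 72 mm from the hinge axis. The pointer is fixed to the lid, stands straight up when the lid is shut and tilts to the left by the lid's angle as it opens.
- band (a joint): Angle in rad at which the middle of the red band stands on the gauge; the pointer is at the middle of the band when the lid's angle equals it. The band is about 0.2 rad (12 degrees) wide. It is only a mark and does not move in the run; its place differs from run to run.
- band_mid (a point): Outer middle of the red band on the gauge plate, 68 mm from the hinge axis. Its axes are turned about the hinge axis by the band's angle, so they agree with those of the pointer tip when the pointer is at the middle of the band.
- white_cup: Bystander: small white porcelain cup with handle, 61 x 79 x 56 mm, right of the caddy, in front. Origin: centre of its underside, z axis up.
- tamper: Bystander: coffee tamper, 58 mm across, 94 mm high, right of the caddy. Origin: centre of its underside, z axis up.
- red_jar: Bystander: small spice jar with red cap, 44 mm across, 90 mm high, left of the caddy behind the gauge. Origin: centre of its underside, z axis up.
- blue_scoop: Bystander: blue plastic measuring scoop, 88 x 36 x 26 mm, left of the caddy in front. Origin: centre of its underside.

How it is judged:
On the way, in this order (a step that is already met when the one before it is completed fails the run):
1. the bolt is fully home in the keeper while the lid is still shut (value of joint bolt above 0.04 m and value of joint lid below 0.06 rad), for 0.2 s.
2. the gripper holds the lid with the pointer in the red band (angle between the z axis of pointer_tip and the z axis of band_mid, either way round below 0.1 rad and contact force between the fingers and lid above 1 N), for 0.3 s.
At the end, for the whole second after the job is handed in: The bolt is home in the keeper (within 5 mm of its end of travel), the pointer is within 0.1 rad of the middle of the red band and at rest (under 0.05 rad/s), the fingers press on the lid with more than 1 N and none of the bystanders touches it (all of step 2 and value of joint bolt above 0.04 m and velocity of joint lid between -0.05 and 0.05 rad/s and contact force between each of white_cup, tamper, red_jar, blue_scoop and lid below 0.2 N); the arm keeps its last pose, push and grip.
It fails at once if the cup was moved or tipped (distance of white_cup from where it was at the start of the episode above 0.03 m or angle between white_cup's own z axis and vertical above 0.5 rad).
It fails at once if the tamper was moved or tipped (distance of tamper from where it was at the start of the episode above 0.03 m or angle between tamper's own z axis and vertical above 0.5 rad).
It fails at once if the jar was moved or tipped (distance of red_jar from where it was at the start of the episode above 0.03 m or angle between red_jar's own z axis and vertical above 0.5 rad).
It fails at once if the scoop was moved (distance of blue_scoop from where it was at the start of the episode above 0.03 m).
It also fails if it takes over 48 s, if anything falls off the work surface, if the arm or the gripper's body presses on something with over 40 N, if the wrist force passes 120 N, or if a joint passes its speed limit or range.

## Robot

A 6-joint arm with a two-finger parallel gripper is mounted at the origin on a cart in front of the work surface, level with it; the furniture and walls round the work are solid. World frame = base frame: x ahead of the robot, y to its left, z up, the work surface at z = 0. Lengths are in m, angles in rad, forces in N, time in s.
With the tool pointing down it reaches from about 0.375 to 0.75 m from the base axis. Payload 9 kg.
Tool frame: the origin (TCP) lies at the very end of the fingers, on their centre line; the grasp point (between the pads) lies 19 mm behind it; z points along the fingers, x is the direction in which the jaws open and shut, and the axes are right-handed (so a half turn about z gives the same grasp; the last joint's range is limited). The gripper opens to 85 mm and grips with 20 to 120 N. Pads are 22 mm wide; open, the fingers measure 114 mm over their backs; the gripper's body (76 mm by 85 mm) begins 54 mm behind the grasp point. The pads swing forward as they close: fully open they stand 13 mm farther back than shut.
Start: joints at [-1.474, 0.104, 0.097, 1.564, 0, 1.353], TCP at [0.186, -0.571, 0.191] pointing down, gripper open.
Joint ranges: [-2.99, 2.99], [-0.84, 1.86], [-1.1, 1.16], [-1.84, 2.11], [-1.51, 1.56], [-3.14, 3.14]. Speed limits (rad/s): [2.22, 2.22, 2.57, 3.14, 3.14, 3.14].

## Interface

Orientations are given as a unit quaternion [x, y, z, w].
In Python, from plant import bot, kinematics, telemetry, vision, workorder gives the robot as it stands. Calls block until the motion is done:
- bot.move_to(position, orientation): joint-space move of the TCP to a pose.
- bot.movel(position, attitude=None, velocity=0.15): straight line of the TCP; attitude=None keeps the orientation; velocity is the mean speed in m/s.
- bot.movej(angles): joint-space move.
- bot.open_gripper() and bot.close_gripper(grip_force=None): open the fingers fully, or close them until they stop; grip_force is the grip in N (None keeps the last).
- bot.hold(seconds).
- kinematics.solve_ik(position, orientation): joint angles nearest the present ones, or None.
- telemetry.state(): the state.
- vision.read_camera(name): name is "scene" or "top" or "wrist"; returns the picture (384x512x3 uint8, red, green, blue); there is no depth.
- vision.get_calibration(name): a dict with "camera_matrix" (3x3 intrinsics, pixels), "position" and "attitude" of the camera in the world; the wrist camera has in their place "hand_eye" (4x4, takes a point from camera to tool coordinates, whose origin is the TCP and whose axes are the tool frame's). Camera axes: x right, y down, z forward; pixel columns grow to the right and rows downward; lengths in m; the calibration is good to about 2 mm. A picture is of the moment at which its call begins: read the wrist's pose just before it. get_calibration takes no time and is no camera call.
A pose or a line that the arm cannot do raises bot.MotionError and nothing moves.
- workorder.finish_job(): hands the job in, once; it reports no verdict.
The state is a dict: "t": time; "joints": joint angles; "qvel": joint speeds; "joint_torque": joint torques, N m; "ee_pos": TCP position; "orientation": TCP orientation; "ft_force": force on the tool from outside, world axes, zero at the start; "moment": the same for the moment, N m; "opening": finger opening in m.
Only numpy, scipy, OpenCV 4.12 (cv2) and the standard library are available. Lean on these libraries where they do the work, as an engineer would, in place of code of your own. Each camera call takes 0.05 s, during which the arm holds its last target.

## Working session

There is one attempt and no reset: what is moved stays moved. The work goes in short steps, each a Python script; the robot and the scene stay as the last script left them, time stands still between calls to the robot, and variables do not carry over. Pictures are saved under pics/ and viewed, and the job is handed in when it is done.

```bash
mkdir -p pics; ls; python3 - <<'E'
from plant import bot, kinematics, telemetry, vision, workorder
import cv2, numpy as np
np.set_printoptions(precision=4,suppress=True)
s=telemetry.state(); print(s)
for n in ("scene","top","wrist"):
    im=vision.read_camera(n); cv2.imwrite(f"pics/{n}0.png",cv2.cvtColor(im,cv2.COLOR_RGB2BGR))
    print(n,vision.get_calibration(n))
E
```

```text
pics
{'t': 0.0, 'joints': array([-1.4737,  0.1047,  0.0965,  1.5639,  0.    ,  1.3531]), 'qvel': array([-0.0001, -0.0003, -0.0009, -0.0001, -0.0004,  0.0004]), 'joint_torque': array([  0.0039, -55.6938,  50.3643,   0.0173,  -0.0003,   0.    ]), 'ee_pos': array([ 0.1857, -0.5701,  0.1905]), 'orientation': array([ 0.8092, -0.5875, -0.0004, -0.0005]), 'ft_force': array([ 0.4056, -0.0062,  0.1848]), 'moment': array([ 0.0456,  0.0445, -0.0392]), 'opening': 0.08535534940826549}
scene {'camera_matrix': array([[395.1813,   0.    , 258.6242],
       [  0.    , 395.1813, 188.7997],
       [  0.    ,   0.    ,   1.    ]]), 'position': array([0.2052, 0.7077, 0.6613]), 'attitude': array([-0.182 ,  0.867 , -0.4513,  0.1069])}
top {'camera_matrix': array([[492.6677,   0.    , 255.2372],
       [  0.    , 492.6677, 191.9233],
       [  0.    ,   0.    ,   1.    ]]), 'position': array([ 0.416 , -0.0089,  1.5454]), 'attitude': array([-0.704 ,  0.7094, -0.0173,  0.0267])}
wrist {'camera_matrix': array([[313.3272,   0.    , 255.6969],
       [  0.    , 313.3272, 191.423 ],
       [  0.    ,   0.    ,   1.    ]]), 'hand_eye': array([[ 1.    ,  0.0001, -0.0007,  0.0004],
       [ 0.0001,  0.9527,  0.3039, -0.0787],
       [ 0.0007, -0.3039,  0.9527, -0.1824],
       [ 0.    ,  0.    ,  0.    ,  1.    ]])}
```

View pics/scene0.png

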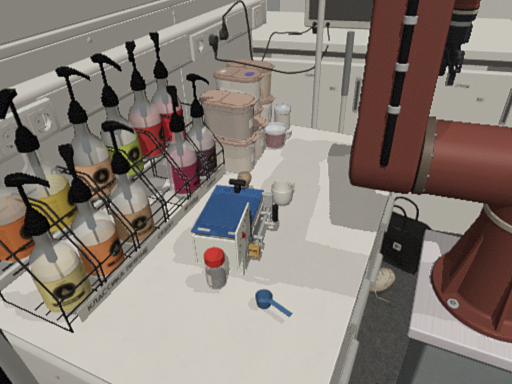

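View pics/top0.png

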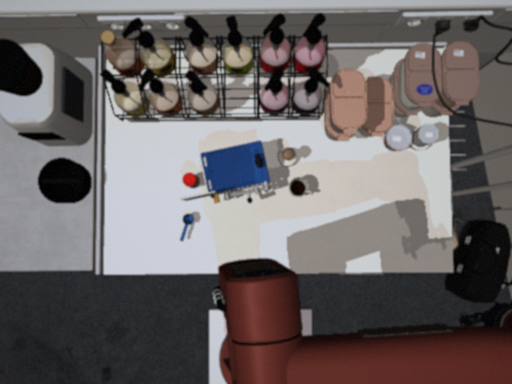

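View pics/wrist0.png

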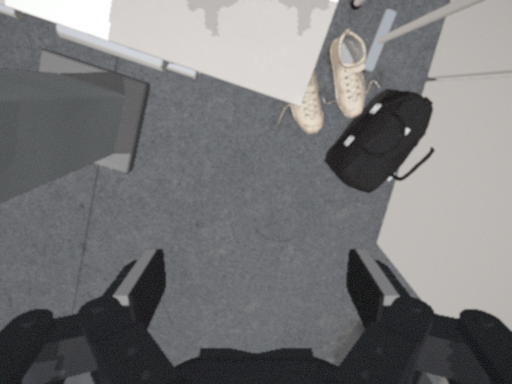

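The overview shows the caddy near top pixel (236,168), jar at (190,181), scoop at (187,225), tamper near (288,154), cup near (298,187) and knob near (250,200). I'll enlarge the view.

```bash
python3 - <<'E'
import cv2
a=cv2.imread('pics/top0.png')[130:250,165:325]; cv2.imwrite('pics/topz.png',cv2.resize(a,None,fx=5,fy=5,interpolation=cv2.INTER_CUBIC))
a=cv2.imread('pics/scene0.png')[165:325,180:310]; cv2.imwrite('pics/scenez.png',cv2.resize(a,None,fx=3.7,fy=3.7,interpolation=cv2.INTER_CUBIC))
E
```

```text
(no output)
```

View pics/topz.png

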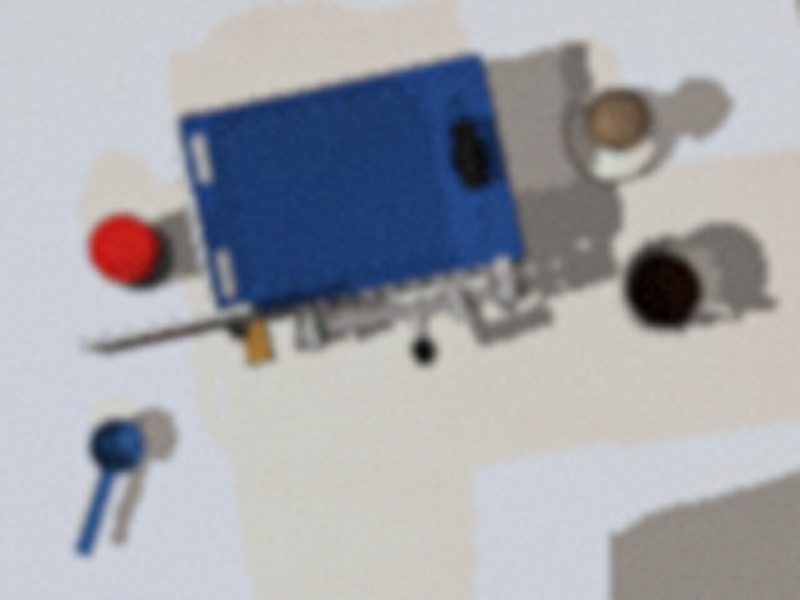

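View pics/scenez.png

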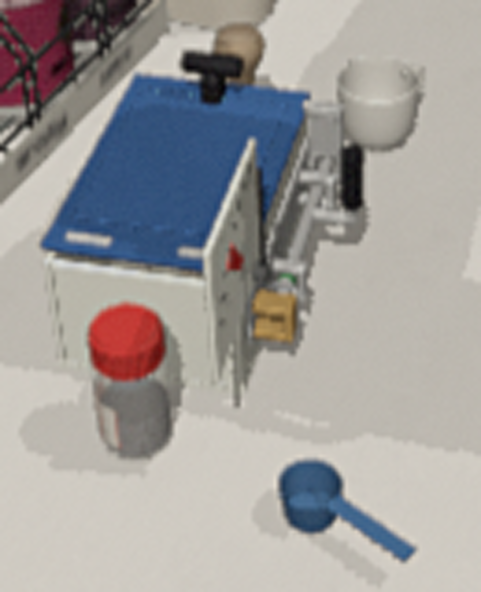

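```bash
cat > h.py <<'E'
import numpy as np, cv2
from scipy.spatial.transform import Rotation as R
from plant import bot, kinematics, telemetry, vision, workorder
np.set_printoptions(precision=4,suppress=True)
def cam(name, st=None):
    c=vision.get_calibration(name); K=c['camera_matrix']
    if 'hand_eye' in c:
        T=np.eye(4); T[:3,:3]=R.from_quat(st['orientation']).as_matrix(); T[:3,3]=st['ee_pos']
        M=T@c['hand_eye']; return K,M[:3,:3],M[:3,3]
    return K,R.from_quat(c['attitude']).as_matrix(),np.array(c['position'])
def ray(C,uv):
    K,Rm,p=C; d=Rm@np.linalg.solve(K,[uv[0],uv[1],1.]); return p,d/np.linalg.norm(d)
def onz(C,uv,z):
    p,d=ray(C,uv); return p+d*(z-p[2])/d[2]
def proj(C,P):
    K,Rm,p=C; q=K@(Rm.T@(np.asarray(P)-p)); return q[:2]/q[2]
def tri(rays):
    A=np.zeros((3,3));b=np.zeros(3)
    for p,d in rays:
        M=np.eye(3)-np.outer(d,d);A+=M;b+=M@p
    return np.linalg.solve(A,b)
def att(yaw,pitch=0,roll=0):
    """tool down; tool x along direction yaw; pitch tilts fingers forward (deg) about jaw axis"""
    pass
def save(im,n): cv2.imwrite(f'pics/{n}.png',cv2.cvtColor(im,cv2.COLOR_RGB2BGR))
E
python3 - <<'E'
from h import *
im=cv2.imread('pics/top0.png'); C=cam('top')
hsv=cv2.cvtColor(im,cv2.COLOR_BGR2HSV)
m=cv2.inRange(hsv,(100,120,60),(125,255,255)); 
n,l,s,c=cv2.connectedComponentsWithStats(m); i=1+np.argmax(s[1:,4]); print(s[i],c[i])
cn=max(cv2.findContours(cv2.morphologyEx((l==i).astype(np.uint8),cv2.MORPH_CLOSE,np.ones((15,15))),0,1)[0],key=cv2.contourArea)
r=cv2.minAreaRect(cn); print(r)
P=np.array([onz(C,p,.099) for p in cv2.boxPoints(r)]); print(P); print(P.mean(0),np.linalg.norm(P[0]-P[1]),np.linalg.norm(P[1]-P[2]))
for a,z,nm in (((165+470/5,130+153/5),.125,'handle'),((165+424/5,130+349/5),.1,'knob'),((165+259/5,130+341/5),.058,'keeper'),((165+612/5,130+120/5),.09,'tamper'),((165+662/5,130+288/5),.056,'cup'),((165+124/5,130+249/5),.09,'jar')):
    print(nm,onz(C,np.array(a)-.5*0,z))
E
```

```text
[ 202  142   67   50 2270] [235.3709 166.8493]
((235.03509521484375, 167.2081298828125), (40.86421203613281, 61.162147521972656), 77.82854461669922)
[[ 0.6209  0.1701  0.099 ]
 [ 0.6578 -0.0072  0.099 ]
 [ 0.5389 -0.0316  0.099 ]
 [ 0.5023  0.1448  0.099 ]]
[0.58  0.069 0.099] 0.18106881906857097 0.12134796955588394
handle [ 0.5955 -0.002   0.125 ]
knob [0.4831 0.026  0.1   ]
keeper [0.4907 0.1269 0.058 ]
tamper [ 0.6189 -0.0864  0.09  ]
cup [ 0.521  -0.1173  0.056 ]
jar [0.5444 0.2041 0.09  ]
```

```bash
cat >> h.py <<'E'
def tool(yaw,tilt,jaw='y',flip=False):
    """yaw of caddy. jaw 'y': jaws along caddy y, fingers tilted forward(+x) by tilt. jaw 'x': jaws along caddy x, camera on the right(-y) side."""
    c,s=np.cos(yaw),np.sin(yaw); cx=np.array([c,s,0]); cy=np.array([-s,c,0]); z0=np.array([0,0,-1.])
    if jaw=='y':
        zt=np.cos(tilt)*z0+np.sin(tilt)*cx; xt=cy
    else:
        zt=np.cos(tilt)*z0+np.sin(tilt)*cy; xt=-cx
    if flip: xt=-xt
    yt=np.cross(zt,xt); return R.from_matrix(np.c_[xt,yt,zt])
def ik(p,rot): return kinematics.solve_ik(list(p),list(rot.as_quat()))
E
python3 - <<'E'
from h import *
yaw=.205;O=np.array([.580,.0715,0])
cx=np.array([np.cos(yaw),np.sin(yaw),0]);cy=np.array([-cx[1],cx[0],0])
Hm=vision.get_calibration('wrist')['hand_eye']
for tilt in (.4,.6,.8):
  for d in (.25,.3,.35):
    for cyaw in (0,yaw):
      rot=tool(cyaw,tilt); T=rot.as_matrix(); look=T@Hm[:3,2]
      tgt=O+cx*-.08+cy*.06+[0,0,.1]
      pc=tgt-look*d; tcp=pc-T@Hm[:3,3]
      q=ik(tcp,rot); print(tilt,d,cyaw,pc,tcp,q is not None, q)
E
```

```text
0.4 0.25 0 [0.3267 0.1141 0.2898] [0.4703 0.1138 0.1525] False None
0.4 0.25 0.205 [0.3301 0.081  0.2898] [0.4707 0.1099 0.1525] False None
0.4 0.3 0 [0.2942 0.1142 0.3277] [0.4377 0.1138 0.1904] False None
0.4 0.3 0.205 [0.2982 0.0744 0.3277] [0.4388 0.1033 0.1904] False None
0.4 0.35 0 [0.2616 0.1142 0.3657] [0.4052 0.1138 0.2284] False None
0.4 0.35 0.205 [0.2664 0.0678 0.3657] [0.407  0.0967 0.2284] False None
0.6 0.25 0 [0.2923 0.1141 0.2537] [0.4602 0.1138 0.1476] False None
0.6 0.25 0.205 [0.2964 0.074  0.2537] [0.4609 0.1078 0.1476] False None
0.6 0.3 0 [0.2528 0.1142 0.2844] [0.4208 0.1138 0.1783] False None
0.6 0.3 0.205 [0.2577 0.066  0.2844] [0.4223 0.0998 0.1783] False None
0.6 0.35 0 [0.2134 0.1142 0.3151] [0.3813 0.1138 0.2091] False None
0.6 0.35 0.205 [0.2191 0.058  0.3151] [0.3836 0.0918 0.2091] False None
0.8 0.25 0 [0.2657 0.1141 0.2114] [0.4513 0.1138 0.1408] False None
0.8 0.25 0.205 [0.2703 0.0686 0.2114] [0.4522 0.106  0.1408] False None
0.8 0.3 0 [0.2209 0.1142 0.2337] [0.4066 0.1138 0.1631] False None
0.8 0.3 0.205 [0.2265 0.0595 0.2337] [0.4084 0.0969 0.1631] False None
0.8 0.35 0 [0.1762 0.1142 0.256 ] [0.3618 0.1138 0.1854] False None
0.8 0.35 0.205 [0.1827 0.0504 0.256 ] [0.3645 0.0879 0.1854] False None
```

```bash
python3 - <<'E'
from h import *
s=telemetry.state(); print(kinematics.solve_ik(s['ee_pos'],s['orientation']))
for z in (.08,.2,.35):
 for tilt in (-.5,-.25,0,.2,.4,.6):
  r=[]
  for x in (.35,.4,.45,.5,.55,.6,.65,.7):
    a=ik([x,.05,z],tool(.2,tilt)); b=ik([x,.05,z],tool(.2,tilt,flip=True)); r.append(int(a is not None)+2*int(b is not None))
  print(z,tilt,r)
q=ik([.5,.05,.2],tool(.2,0)); print(q)
E
```

```text
[-1.4737  0.1046  0.0967  1.5639  0.      1.3531]
0.08 -0.5 [3, 3, 3, 3, 3, 3, 0, 0]
0.08 -0.25 [3, 3, 3, 3, 3, 3, 3, 3]
0.08 0 [3, 3, 3, 3, 3, 3, 3, 3]
0.08 0.2 [0, 0, 3, 3, 3, 3, 3, 3]
0.08 0.4 [0, 0, 0, 0, 3, 3, 3, 3]
0.08 0.6 [0, 0, 0, 0, 0, 3, 3, 3]
0.2 -0.5 [3, 3, 3, 3, 3, 0, 0, 0]
0.2 -0.25 [3, 3, 3, 3, 3, 3, 3, 0]
0.2 0 [3, 3, 3, 3, 3, 3, 3, 3]
0.2 0.2 [0, 3, 3, 3, 3, 3, 3, 3]
0.2 0.4 [0, 0, 0, 3, 3, 3, 3, 3]
0.2 0.6 [0, 0, 0, 0, 0, 3, 3, 3]
0.35 -0.5 [0, 0, 0, 0, 0, 0, 0, 0]
0.35 -0.25 [3, 3, 3, 3, 0, 0, 0, 0]
0.35 0 [3, 3, 3, 3, 3, 3, 3, 3]
0.35 0.2 [3, 3, 3, 3, 3, 3, 3, 3]
0.35 0.4 [0, 0, 3, 3, 3, 3, 3, 3]
0.35 0.6 [0, 0, 0, 0, 3, 3, 3, 3]
[-0.1612 -0.1915 -0.1747  1.5876  0.     -0.3612]
```

```bash
cat > srch.py <<'E'
from h import *
yaw=.205;O=np.array([.580,.0715,0])
cx=np.array([np.cos(yaw),np.sin(yaw),0]);cy=np.array([-cx[1],cx[0],0])
W=lambda x,y,z:O+cx*x+cy*y+np.array([0,0,z])
c=vision.get_calibration('wrist');Hm=c['hand_eye'];K=c['camera_matrix']
pts=[W(-.066,.07,.16),W(-.066,.16,.16),W(-.066,.16,.1),W(-.066,.08,.1),W(-.104,-.025,.09),W(-.076,.074,.05)]
rng=np.random.default_rng(0); best=[]
for k in range(60000):
    phi=rng.uniform(-np.pi,np.pi); t=rng.uniform(0,.8); a=rng.uniform(-.6,.6)+.2
    axis=np.array([np.cos(a),np.sin(a),0])
    z=np.cos(t)*np.array([0,0,-1.])+np.sin(t)*axis
    x0=np.array([np.cos(phi),np.sin(phi),0]); x=x0-z*(x0@z); x/=np.linalg.norm(x); y=np.cross(z,x)
    T=np.c_[x,y,z]
    p=np.array([rng.uniform(.35,.6),rng.uniform(-.15,.3),rng.uniform(.2,.4)])
    C=(K,T@Hm[:3,:3],p+T@Hm[:3,3])
    uv=[]
    d=C[2]-pts[1]; D=np.linalg.norm(d)
    ok=True
    for P in pts:
        u=proj(C,P); depth=(C[1].T@(P-C[2]))[2]
        if depth<.1 or not(15<u[0]<497 and 12<u[1]<235): ok=False;break
    if not ok: continue
    sc=(-d@cx)*-1/D; sc=(d@(-cx))/D**2
    best.append((sc,p,R.from_matrix(T),C[2],D))
best.sort(key=lambda b:-b[0]); print(len(best)); n=0
for b in best:
    q=kinematics.solve_ik(list(b[1]),list(b[2].as_quat()))
    if q is None: continue
    print(b[0],b[0]*b[4],b[4],b[1],b[2].as_quat(),b[3],q); n+=1
    if n>7: break
E
python3 srch.py
```

```text
17215
3.5777030189907313 0.6656119444583974 0.1860444930519041 [0.5184 0.1805 0.21  ] [0.7708 0.5085 0.2137 0.3188] [0.3484 0.2529 0.2828] [ 0.4233 -0.8275 -0.8336  0.964  -0.545   0.6552]
3.236150827986322 0.5838718011639279 0.18042168990227167 [0.5448 0.1873 0.2077] [0.6909 0.6454 0.166  0.2804] [0.3741 0.22   0.3039] [ 0.3128 -0.7288 -0.7265  0.9992 -0.3541  0.2753]
2.93923816603978 0.7281306007948941 0.24772766263305232 [0.4648 0.2182 0.2178] [0.5565 0.7645 0.0972 0.3104] [0.2962 0.226  0.3226] [ 0.4845 -0.8113 -0.7444  1.1443 -0.462   0.0539]
2.8447104056993693 0.6116697959394933 0.21502005782873876 [0.5003 0.2326 0.2002] [0.6428 0.7189 0.1191 0.2364] [0.342  0.2458 0.3195] [ 0.3945 -0.6222 -0.6128  1.1408 -0.3174  0.2115]
2.821807103897607 0.5634304775978719 0.19967008971649278 [0.5035 0.1733 0.2001] [0.8723 0.3966 0.2132 0.1905] [0.3602 0.2516 0.3132] [ 0.2834 -0.7863 -0.7334  1.1242 -0.3078  0.9217]
2.797767532179778 0.7992055104265229 0.28565829763699174 [0.4064 0.2424 0.203 ] [ 0.3229  0.8736 -0.0155  0.3637] [0.2468 0.2281 0.3204] [ 0.7031 -0.8022 -0.7893  1.187  -0.6488 -0.2947]
2.7834058508799076 0.613504353223215 0.22041498297104972 [0.5092 0.214  0.2181] [0.6139 0.7426 0.1855 0.193 ] [0.3491 0.1934 0.3339] [ 0.203  -0.8227 -0.7127  1.1423 -0.066  -0.0045]
2.712153927372159 0.7124677377305992 0.26269443284176663 [0.4493 0.2498 0.2161] [0.584  0.7455 0.0998 0.3052] [0.2813 0.2646 0.3209] [ 0.5809 -0.7066 -0.6767  1.1708 -0.5091  0.2256]
```

```bash
python3 - <<'E'
from h import *
rot=tool(.2,0.1)
bot.move_to([.42,.0,.33],list(rot.as_quat()))
st=telemetry.state(); save(vision.read_camera('wrist'),'w1'); np.save('pics/w1.npy',np.r_[st['ee_pos'],st['orientation']]);print(st['t'])
q=np.array([0.3229,0.8736,-0.0155,0.3637]);q/=np.linalg.norm(q)
bot.move_to([.4064,.2424,.203],list(q))
st=telemetry.state(); save(vision.read_camera('wrist'),'w2'); np.save('pics/w2.npy',np.r_[st['ee_pos'],st['orientation']]);print(st)
E
```

```text
2.4
{'t': 3.8, 'joints': array([ 0.7013, -0.8017, -0.7878,  1.1875, -0.6484, -0.2948]), 'qvel': array([-0.0165,  0.0036,  0.007 , -0.0009,  0.0027,  0.0007]), 'joint_torque': array([  1.1499, -17.7752,  53.5371,  -4.0234,  -2.0583,   0.0087]), 'ee_pos': array([0.407 , 0.2419, 0.2036]), 'orientation': array([ 0.3237,  0.8734, -0.0155,  0.3637]), 'ft_force': array([ 0.5617, -0.2986,  0.095 ]), 'moment': array([0.2568, 0.5922, 0.021 ]), 'opening': 0.08528126813706556}
```

View pics/w2.png

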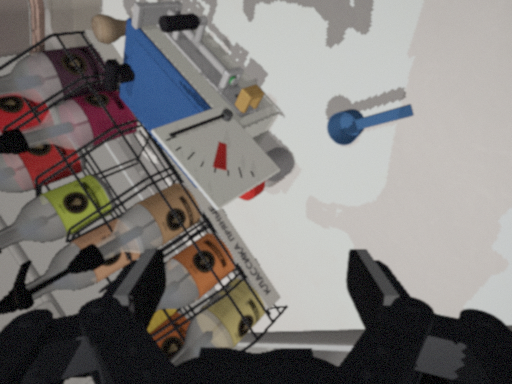

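View pics/w1.png

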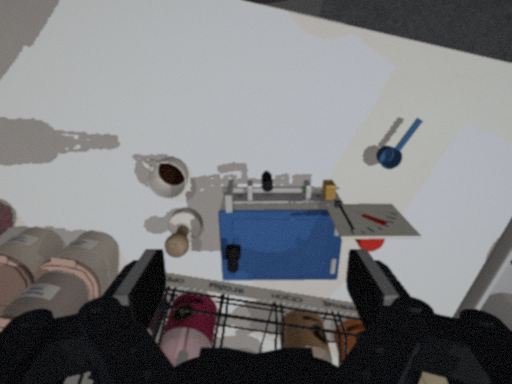

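```bash
python3 - <<'E'
import cv2
a=cv2.imread('pics/w2.png')[0:215,85:300]; cv2.imwrite('pics/w2z.png',cv2.resize(a,None,fx=2.79,fy=2.79,interpolation=cv2.INTER_CUBIC))
a=cv2.imread('pics/w1.png')[160:290,140:430]; cv2.imwrite('pics/w1z.png',cv2.resize(a,None,fx=2.75,fy=2.75,interpolation=cv2.INTER_CUBIC))
E
```

```text
(no output)
```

View pics/w2z.png

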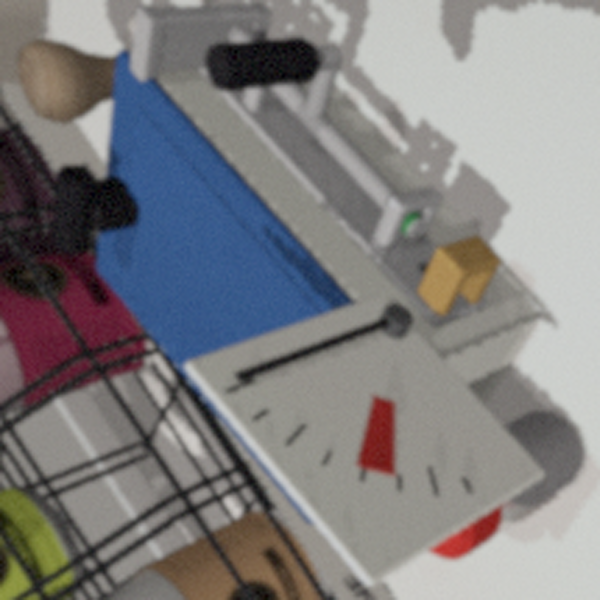

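View pics/w1z.png

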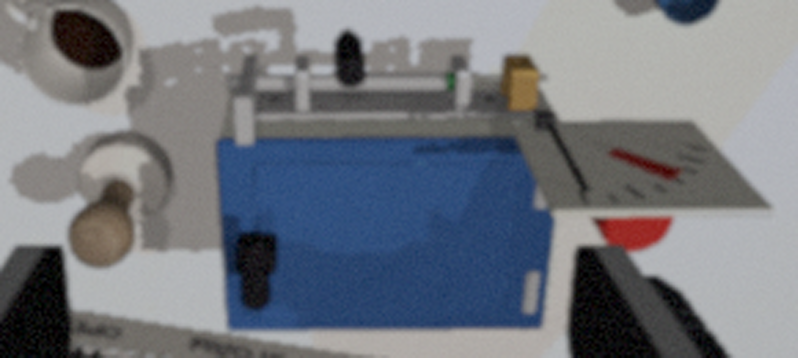

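```bash
cat > meas.py <<'E'
from h import *
def ld(n): a=np.load(f'pics/{n}.npy'); return cam('wrist',dict(ee_pos=a[:3],orientation=a[3:]))
C1,C2,CT=ld('w1'),ld('w2'),cam('top')
z2=lambda x,y:(85+x/2.79-.3,y/2.79-.3); z1=lambda x,y:(140+x/2.75-.3,160+y/2.75-.3); zt=lambda x,y:(165+x/5-.4,130+y/5-.4)
F={'gTR':((185,365),(553,210)),'gTL':((372,580),(770,207)),'gBL':((543,472),(693,122)),
 'keeper_top':None}
# features (model coords caddy)
Mod={'gTR':(-.068,.063,.174),'gTL':(-.068,.163,.174),'gBL':(-.066,.163,.080)}
out={}
def res(P,rs): return [np.linalg.norm(np.cross(P-p,d))*1000 for p,d in rs]
for k,v in F.items():
    if v is None: continue
    rs=[ray(C2,z2(*v[0])),ray(C1,z1(*v[1]))]; P=tri(rs); out[k]=P; print(k,P,res(P,rs))
rs=[ray(C2,z2(263,63)),ray(C1,z1(349,57)),]; P=tri(rs); out['knob']=P; print('knob',P,res(P,rs))
rs=[ray(CT,zt(470,153)),ray(C1,z1(256,268)),ray(C2,z2(75,208))]; P=tri(rs); out['handle']=P; print('handle',P,res(P,rs))
rs=[ray(CT,zt(470,153)),ray(C1,z1(256,268))]; P=tri(rs); print('handle',P,res(P,rs))
Mod['handle']=(0,-.075,.125)
# rigid fit (yaw + xyz), z offset fixed
A=[];b=[]
from scipy.optimize import least_squares
ks=list(Mod)
def T(p,m): c,s=np.cos(p[2]),np.sin(p[2]); return np.array([p[0]+c*m[0]-s*m[1],p[1]+s*m[0]+c*m[1],m[2]])
f=lambda p:np.concatenate([(T(p,Mod[k])-out[k]) for k in ks])
s=least_squares(f,[.58,.07,.2]); print(s.x); print((f(s.x)*1000).reshape(-1,3))
p=s.x; np.save('pose.npy',p)
c,sn=np.cos(p[2]),np.sin(p[2]); inv=lambda P:np.array([c*(P[0]-p[0])+sn*(P[1]-p[1]),-sn*(P[0]-p[0])+c*(P[1]-p[1]),P[2]])
print('knob caddy',inv(out['knob']))
def plane(C,uv,xp):
    o,d=ray(C,uv); n=np.array([c,sn,0]); q=T(p,(xp,0,0)); return inv(o+d*((q-o)@n)/(d@n))
for nm,C in (('w2',C2),('w1',C1)):
    im=cv2.imread(f'pics/{nm}.png'); h=cv2.cvtColor(im,cv2.COLOR_BGR2HSV)
    m=cv2.inRange(h,(0,120,60),(8,255,255))|cv2.inRange(h,(172,120,60),(180,255,255))
    Y,X=np.nonzero(m); L=[]
    for u,v in zip(X,Y):
        q=plane(C,(u,v),-.066)
        a=np.arctan2(q[1]-.08,q[2]-.09); r=np.hypot(q[1]-.08,q[2]-.09)
        if .03<r<.075 and q[2]>.08: L.append((a,r))
    L=np.array(L); print(nm,'band',len(L),L.mean(0),L.min(0),L.max(0),np.percentile(L[:,0],[5,50,95]))
q=[plane(C2,z2(400,320),-.07),plane(C2,z2(245,376),-.07)]; print('pointer w2',q)
q=[plane(C1,z1(543,120),-.07),plane(C1,z1(586,188),-.07)]; print('pointer w1',q)
E
python3 meas.py
```

```text
gTR [0.5056 0.1232 0.1732] [np.float64(0.8590883729666453), np.float64(0.8590883729665912)]
gTL [0.4859 0.2186 0.1713] [np.float64(0.7117246299396938), np.float64(0.7117246299397225)]
gBL [0.4858 0.2193 0.0814] [np.float64(0.4601298653597802), np.float64(0.4601298653597777)]
knob [0.4853 0.0286 0.084 ] [np.float64(0.4379435848596528), np.float64(0.43794358485965906)]
handle [0.5967 0.0001 0.1238] [np.float64(0.9442953940759585), np.float64(0.8579155461204573), np.float64(0.257407102745053)]
handle [0.5968 0.     0.1233] [np.float64(0.8832333537148566), np.float64(0.8832333537148567)]
[0.5832 0.073  0.1946]
[[-1.2752 -1.4891  0.8159]
 [-0.8551  1.2094  2.6709]
 [ 1.1309  0.8794 -1.4245]
 [ 0.9994 -0.5997  1.1741]]
knob caddy [-0.1047 -0.0247  0.084 ]
w2 band 240 [0.7674 0.0564] [0.6759 0.0382] [0.853  0.0712] [0.6872 0.7675 0.8501]
w1 band 76 [0.8288 0.0565] [0.7431 0.0386] [0.9273 0.0713] [0.7557 0.8284 0.9043]
pointer w2 [array([-0.07  ,  0.08  ,  0.0866]), array([-0.07  ,  0.079 ,  0.1607])]
pointer w1 [array([-0.07  ,  0.0798,  0.0861]), array([-0.07  ,  0.0822,  0.1583])]
```

W2 shows the gauge clearly: hinge boss (zoom 400,320), pointer straight up, red band between the 4th and 5th ticks. I'll calibrate the band against the ticks, then push the bolt.

```bash
cat >> meas.py <<'E'
print('ticks')
tk=[(262,414),(296,434),(327,457),(363,475),(400,482),(435,480),(467,485)]
for i,t in enumerate(tk):
    q=plane(C2,z2(*t),-.066); a=np.arctan2(q[1]-.08,q[2]-.0875); print(i+1,np.degrees(a),np.hypot(q[1]-.08,q[2]-.0875))
q=plane(C2,z2(378,471),-.066);print('band outer',np.degrees(np.arctan2(q[1]-.08,q[2]-.0875)))
q=plane(C2,z2(383,398),-.066);print('band inner',np.degrees(np.arctan2(q[1]-.08,q[2]-.0875)))
E
python3 meas.py | sed -n '/ticks/,$p'
cat > plan.py <<'E'
from h import *
p=np.load('pose.npy'); yaw=p[2]; c,s=np.cos(yaw),np.sin(yaw)
W=lambda x,y,z:[p[0]+c*x-s*y,p[1]+s*x+c*y,z]
E
python3 - <<'E'
from plan import *
for t in (0,.1,.15,.2,.25):
    r=tool(yaw,t)
    print(t,[ik(W(-.106,y,z),r) is not None for y,z in ((-.06,.14),(-.06,.07),(.0,.07))])
E
```

```text
ticks
1 9.46748184119538 0.07611930602265482
2 19.3166660501724 0.07380613000677927
3 29.261500292075365 0.07558781208389187
4 39.456412761894924 0.07669805606216108
5 49.57661653497486 0.07538203919215192
6 60.18932724163676 0.07267295417989426
7 69.71679944829165 0.0753858758725453
band outer 43.25758641608186
band inner 41.2375254036173
0 [True, True, True]
0.1 [True, True, True]
0.15 [True, True, True]
0.2 [True, True, True]
0.25 [True, True, True]
```

```bash
python3 - <<'E'
from plan import *
r=tool(yaw,.15); q=list(r.as_quat())
bot.move_to([.42,.0,.33],list(tool(.2,.1).as_quat()))
bot.close_gripper(40)
bot.move_to(W(-.107,-.075,.16),q)
bot.movel(W(-.107,-.075,.072),velocity=.12)
st=telemetry.state(); print(st['t'],st['ee_pos'],W(-.107,-.075,.072),st['ft_force'],st['opening'])
bot.movel(W(-.107,-.055,.072),velocity=.08)
ft0=telemetry.state()['ft_force']; cy=np.array([-s,c,0])
for y in (-.045,-.04,-.03,-.02,-.01,-.005,-.002):
    bot.movel(W(-.107,y,.072),velocity=.05)
    st=telemetry.state(); print(round(st['t'],2),y,(st['ft_force']-ft0)@cy, st['ft_force']-ft0, (np.array(st['ee_pos'])-W(-.107,y,.072))@cy)
    if abs((st['ft_force']-ft0)@cy)>8: break
save(vision.read_camera('wrist'),'w3'); save(vision.read_camera('scene'),'s3')
E
```

```text
7.6167 [ 0.4934 -0.0214  0.0731] [np.float64(0.49276196353548957), np.float64(-0.0212266382958064), 0.072] [-0.237   0.3768  0.7806] 2.4476683471612396e-05
8.37 -0.045 0.29252101290103294 [ 0.1129  0.3204 -0.4374] 0.0002479462751633806
8.62 -0.04 -0.07407005646100875 [-0.2294 -0.1207 -0.2682] 0.0001904789396929807
8.97 -0.03 0.3225654492731203 [0.2704 0.3821 0.4196] 0.0003554087784659974
9.32 -0.02 0.8300953963727512 [ 1.0419  1.0514 -0.2835] 0.00035743512294990684
9.67 -0.01 0.19240929756564468 [-0.5888  0.0801  0.1879] 0.00032494984707370534
9.92 -0.005 -0.5558904360044536 [-0.1337 -0.5929 -0.3485] 0.00023226582693776552
10.17 -0.002 -0.09986544616121563 [-1.0005 -0.299  -0.5012] 0.00010882556644281735
```

View pics/w3.png

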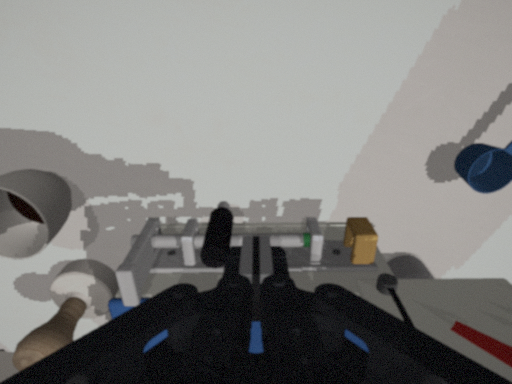

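View pics/s3.png

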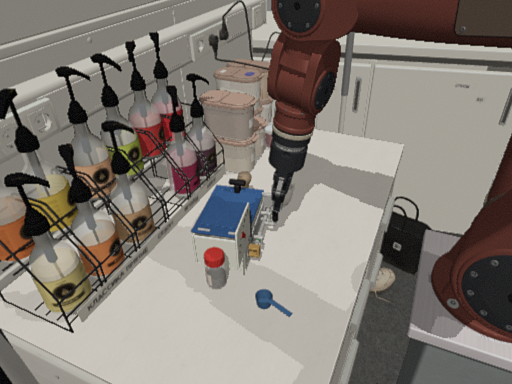

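```bash
python3 - <<'E'
from plan import *
st=telemetry.state(); C=cam('wrist',st); print(st['t'],st['ee_pos'],st['opening'])
for n,P in dict(tcp=st['ee_pos'],knobtop=W(-.1047,-.0247,.106),knobbot=W(-.1047,-.0247,.062),kn2=W(-.104,.02,.106),keeper=W(-.076,.074,.05),g1=W(-.076,-.05,.063),g2=W(-.076,.04,.063)).items(): print(n,proj(C,P))
a=cv2.imread('pics/w3.png')[190:310,100:400]; cv2.imwrite('pics/w3z.png',cv2.resize(a,None,fx=2.6,fy=2.6,interpolation=cv2.INTER_CUBIC))
a=cv2.imread('pics/s3.png')[150:290,200:330]; cv2.imwrite('pics/s3z.png',cv2.resize(a,None,fx=4,fy=4,interpolation=cv2.INTER_CUBIC))
E
```

```text
10.2667 [0.4787 0.0504 0.072 ] -0.00014002580498742804
tcp [255.9355 219.8972]
knobtop [213.5765 256.893 ]
knobbot [221.5556 214.9102]
kn2 [297.0806 257.9049]
keeper [359.1739 240.212 ]
g1 [187.1696 251.1338]
g2 [316.0325 251.0762]
```

View pics/w3z.png

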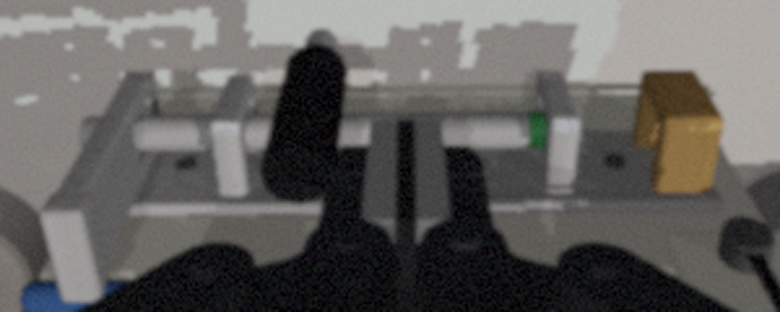

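View pics/s3z.png

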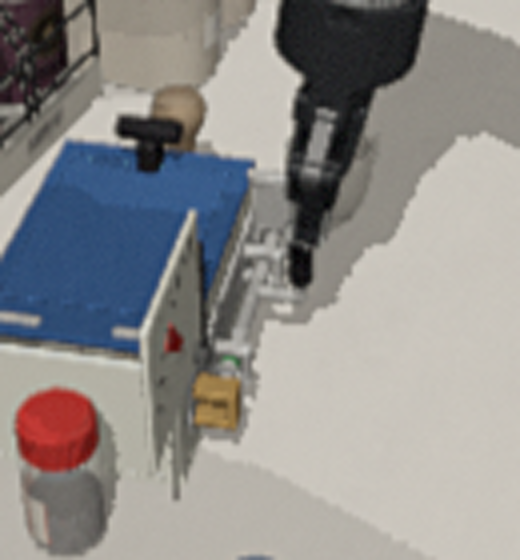

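```bash
python3 - <<'E'
from plan import *
st=telemetry.state(); C=cam('scene'); 
for n,P in dict(tcp=st['ee_pos'],grasp=np.array(st['ee_pos'])-.019*R.from_quat(st['orientation']).as_matrix()[:,2],knobtop=W(-.104,-.0247,.106),knobbot=W(-.104,-.0247,.062),kn2top=W(-.104,.02,.106),kn2bot=W(-.104,.02,.062),keeper=W(-.076,.074,.05)).items(): u=proj(C,P);print(n,u,(u-[200,150])*4)
EOF
E
cat > /dev/null <<'E'
E
```

```text
tcp [273.2961 222.3644] [293.1842 289.4576]
grasp [274.5082 216.2103] [298.0328 264.8412]
knobtop [273.9788 204.7966] [295.9154 219.1865]
knobbot [273.9581 219.4945] [295.8322 277.9781]
kn2top [270.0375 216.6084] [280.1499 266.4335]
kn2bot [270.1246 231.5568] [280.4983 326.2271]
keeper [252.8326 249.6325] [211.3305 398.5298]Traceback (most recent call last):
  File "<stdin>", line 4, in <module>
NameError: name 'EOF' is not defined
```

```bash
python3 - <<'E'
from plan import *
r=tool(yaw,.15)
bot.movel(W(-.107-.015,-.002,.165),velocity=.15)
st=telemetry.state(); save(vision.read_camera('wrist'),'w4'); np.save('pics/w4.npy',np.r_[st['ee_pos'],st['orientation']]);save(vision.read_camera('top'),'t4')
C=cam('wrist',st)
for n,P in dict(tcp=st['ee_pos'],knobtop=W(-.1047,-.0247,.106),knobbot=W(-.1047,-.0247,.062)).items(): print(n,proj(C,P))
print(st['t'])
E
```

```text
tcp [255.9355 219.8951]
knobtop [227.9807 201.1914]
knobbot [231.6178 179.3192]
11.0417
```

View pics/w4.png

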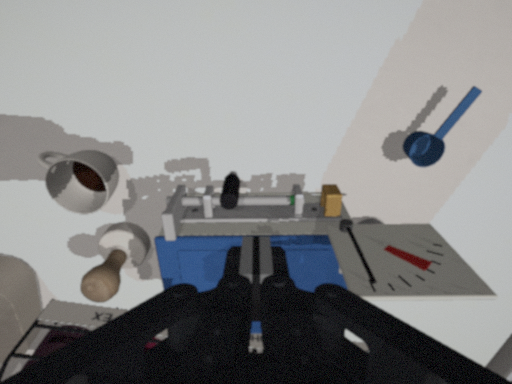

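The closed fingertips sit at row 236, where the stated TCP would be at row 220. The fingers also crossed the knob with no force. Both suggest the real tips end short of the stated TCP, so I'll check that across two views.

```bash
python3 - <<'E'
from plan import *
bot.movel(W(-.2,-.05,.165),velocity=.2)
st=telemetry.state(); im=vision.read_camera('scene'); save(im,'s5')
C=cam('scene'); T=R.from_quat(st['orientation']).as_matrix()
a=cv2.cvtColor(im,cv2.COLOR_RGB2BGR).copy()[120:270,220:370]; a=cv2.resize(a,None,fx=4,fy=4,interpolation=cv2.INTER_CUBIC)
for d,col in ((0,(0,0,255)),(.02,(0,255,0)),(.04,(255,0,255)),(.06,(255,255,0))):
    u=(proj(C,np.array(st['ee_pos'])-d*T[:,2])-[220,120])*4+2; cv2.circle(a,tuple(int(v) for v in u),3,col,-1); print(d,u)
cv2.imwrite('pics/s5z.png',a); save(vision.read_camera('wrist'),'w5');print(st['t'])
a=cv2.imread('pics/w5.png')[200:320,190:320]; cv2.imwrite('pics/w5z.png',cv2.resize(a,None,fx=4,fy=4,interpolation=cv2.INTER_CUBIC))
E
```

```text
0 [394.0258 251.4428]
0.02 [401.7649 222.3748]
0.04 [409.7167 192.508 ]
0.06 [417.89  161.809]
11.75
```

View pics/s5z.png

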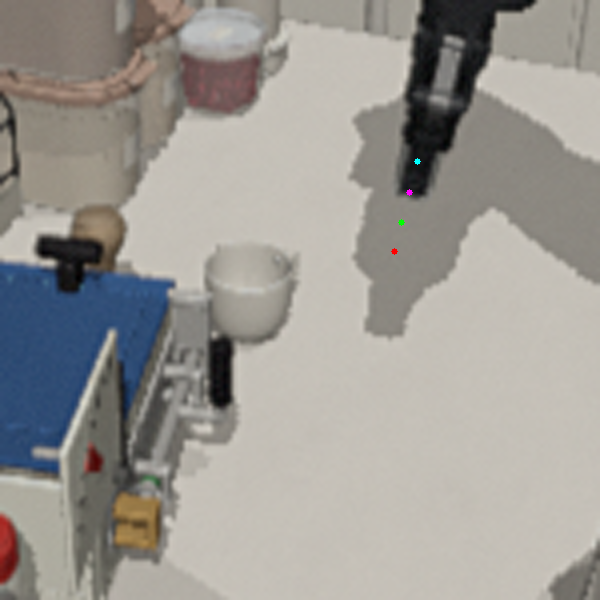

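View pics/w5z.png

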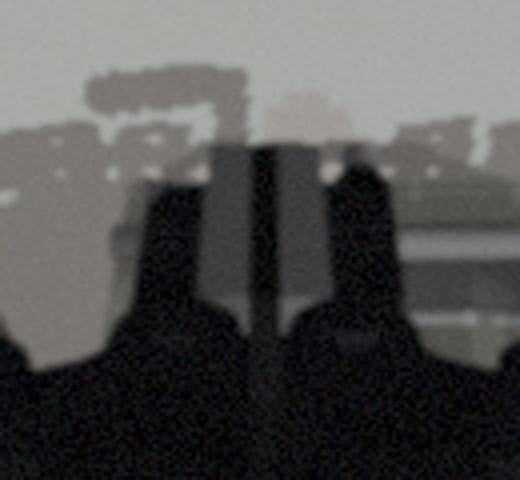

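Both views agree: the real tips end about 41 mm short of the reported TCP. That's why the push passed above the knob, and the bolt hasn't moved. I'll compensate by 41 mm along the tool axis and push again.

```bash
cat >> plan.py <<'E'
OFF=.041
cyv=np.array([-s,c,0])
def tip(x,y,z,r): return list(np.array(W(x,y,z))+OFF*r.as_matrix()[:,2])
E
python3 - <<'E'
from plan import *
r=tool(yaw,.15)
print([ik(tip(-.106,y,.072,r),r) is not None for y in (-.075,.01)])
bot.movel(tip(-.15,-.078,.16,r),velocity=.2)
bot.movel(tip(-.106,-.078,.13,r),velocity=.2)
f0=telemetry.state()['ft_force']
bot.movel(tip(-.106,-.078,.073,r),velocity=.1)
st=telemetry.state(); print(st['t'],st['ft_force']-f0); f0=st['ft_force']
for y in (-.06,-.045,-.03,-.015,-.005,-.001,.002):
    bot.movel(tip(-.106,y,.073,r),velocity=.06)
    st=telemetry.state(); f=st['ft_force']-f0; print(round(st['t'],2),y,f,f@cyv)
    if np.linalg.norm(f)>10: break
save(vision.read_camera('wrist'),'w6');np.save('pics/w6.npy',np.r_[st['ee_pos'],st['orientation']])
E
```

```text
[True, True]
13.525 [ 0.6435 -0.5312 -0.1696]
13.97 -0.06 [-0.5752  0.0205 -0.8388] 0.1312797002063475
14.38 -0.045 [-0.065   0.5036  0.0293] 0.5066397365516324
14.78 -0.03 [-1.1014  0.5796 -0.4348] 0.7815995029217284
15.18 -0.015 [-1.0947  0.2863  0.5356] 0.4925990669920676
15.49 -0.005 [-1.0124 -0.2046 -0.1871] -0.005013041959331827
15.74 -0.001 [-0.8207 -6.049   0.8341] -5.776164440343259
15.99 0.002 [  1.8494 -18.4497  -1.1674] -18.459110145510095
```

View pics/w6.png

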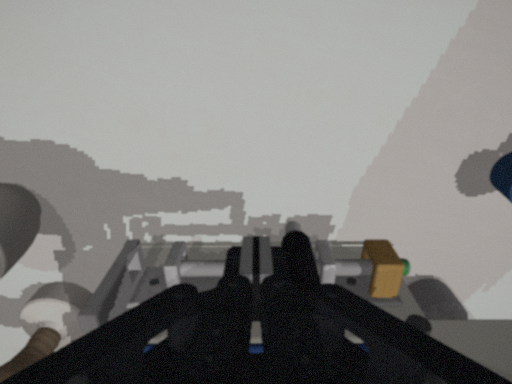

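W6 shows the green end beyond the brass keeper at (404,267), and contact force rose to 18 N, so the bolt is at its stop. Next is the handle. First I'll check rack clearance and reachability.

```bash
cat >> plan.py <<'E'
def hpos(th): return 0.,.08-.155*np.cos(th)+.035*np.sin(th),.09+.155*np.sin(th)+.035*np.cos(th)
GR=.019+.041+.005
def gpt(th,r,up=0):
    x,y,z=hpos(th); return list(np.array(W(x,y,z+up))+GR*r.as_matrix()[:,2])
E
python3 - <<'E'
from plan import *
C=cam('top')
for z in (0,.1,.2): print(z,[onz(C,u,z)[:2] for u in ((215,120),(260,120),(310,118))], 'handle back finger',W(.06,-.075,.1)[:2])
for tl in (-.2,0,.2):
  for fl in (False,True):
    r=tool(yaw,tl,'x',fl); print(tl,fl,[ik(gpt(t,r,u),r) for t,u in ((0,.07),(0,0),(.75,0),(.9,0))])
E
```

```text
0 [array([0.7422, 0.1373]), array([ 0.7408, -0.0056]), array([ 0.7456, -0.164 ])] handle back finger [np.float64(0.6566102503356337), np.float64(0.011064829813552182)]
0.1 [array([0.7211, 0.1278]), array([ 0.7198, -0.0058]), array([ 0.7243, -0.154 ])] handle back finger [np.float64(0.6566102503356337), np.float64(0.011064829813552182)]
0.2 [array([0.7   , 0.1184]), array([ 0.6988, -0.006 ]), array([ 0.703, -0.144])] handle back finger [np.float64(0.6566102503356337), np.float64(0.011064829813552182)]
-0.2 False [array([-0.1304,  0.0428, -0.0884,  1.3749, -0.1894, -1.9019]), array([-0.1304,  0.0661, -0.192 ,  1.2481, -0.1894, -1.9019]), array([-0.0204,  0.0401, -0.0433,  1.4441, -0.1953, -1.79  ]), array([ 0.015 ,  0.0449, -0.0167,  1.4729, -0.1967, -1.754 ])]
-0.2 True [array([-0.1304,  0.0428, -0.0884,  1.3749, -0.1894,  1.2396]), array([-0.1304,  0.0661, -0.192 ,  1.2481, -0.1894,  1.2396]), array([-0.0204,  0.0401, -0.0433,  1.4441, -0.1953,  1.3516]), array([ 0.015 ,  0.0449, -0.0167,  1.4729, -0.1967,  1.3876])]
0 False [array([-0.2194,  0.0936, -0.0249,  1.4523,  0.    , -1.984
[... 278 characters left out ...]
4,  0.1142, -0.1304,  1.3261,  0.    ,  1.1568]), array([-0.1136,  0.0646, -0.0078,  1.4984,  0.    ,  1.2626]), array([-0.0792,  0.061 ,  0.01  ,  1.5198,  0.    ,  1.297 ])]
0.2 False [array([-0.3036,  0.1743,  0.0511,  1.5442,  0.1754, -2.0775]), array([-0.3036,  0.1958, -0.0525,  1.4191,  0.1754, -2.0775]), array([-0.2034,  0.1192,  0.039 ,  1.5691,  0.1842, -1.9761]), array([-0.1704,  0.1069,  0.0476,  1.5837,  0.1867, -1.9426])]
0.2 True [array([-0.3036,  0.1743,  0.0511,  1.5442,  0.1754,  1.0641]), array([-0.3036,  0.1958, -0.0525,  1.4191,  0.1754,  1.0641]), array([-0.2034,  0.1192,  0.039 ,  1.5691,  0.1842,  1.1655]), array([-0.1704,  0.1069,  0.0476,  1.5837,  0.1867,  1.199 ])]
```

```bash
python3 - <<'E'
from plan import *
r0=tool(yaw,.15); r=tool(yaw,0,'x')
bot.movel(tip(-.106,-.018,.073,r0),velocity=.08)
bot.movel(tip(-.13,-.018,.2,r0),velocity=.25)
bot.open_gripper()
bot.move_to(gpt(0,r,.09),list(r.as_quat()))
st=telemetry.state(); save(vision.read_camera('wrist'),'w7');np.save('pics/w7.npy',np.r_[st['ee_pos'],st['orientation']])
C=cam('wrist',st); print(st['t'],proj(C,W(-.02,-.075,.125)),proj(C,W(.02,-.075,.125)))
E
```

```text
19.2583 [285.155  206.9847] [228.567 207.044]
```

View pics/w7.png

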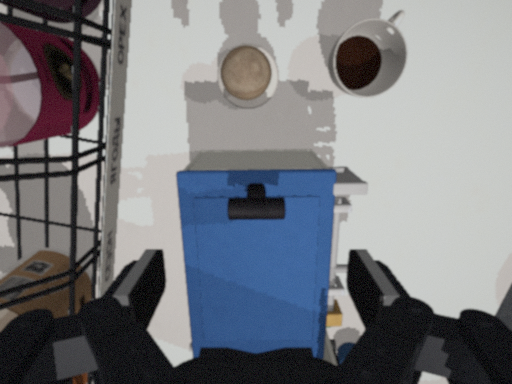

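Prediction and picture agree: the handle bar spans columns 229–284 at row 208. Descending to grip.

```bash
python3 - <<'E'
from plan import *
r=tool(yaw,0,'x')
f0=telemetry.state()['ft_force']
bot.movel(gpt(0,r,.02),velocity=.15)
bot.movel(gpt(0,r,0),velocity=.08)
st=telemetry.state(); print(st['t'],st['ft_force']-f0)
bot.close_gripper(50)
st=telemetry.state(); print(st['t'],st['ft_force']-f0,st['opening'],st['ee_pos'])
save(vision.read_camera('wrist'),'w8')
E
```

```text
20.325 [-0.435   0.3996  0.3074]
20.8083 [-3.9142 -1.7954  5.4555] 0.039069716544389226 [ 0.5975 -0.0007  0.0604]
```

View pics/w8.png

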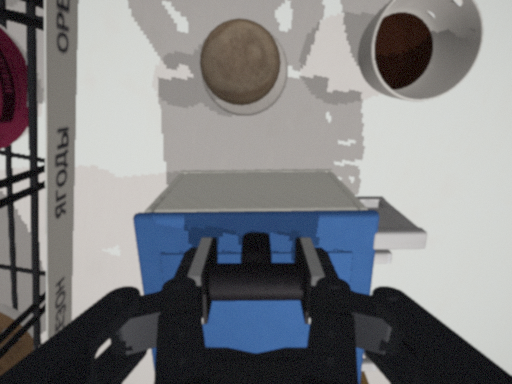

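The bar is held by its two ends between the pads (opening 39 mm). Lifting along the arc.

```bash
python3 - <<'E'
from plan import *
r=tool(yaw,0,'x')
st=telemetry.state(); d=np.array(st['ee_pos'])-gpt(0,r)   # settle offset
for th in np.linspace(0,.745,9)[1:]:
    bot.movel(gpt(th,r),velocity=.05)
    st=telemetry.state(); print(round(st['t'],2),round(th,3),st['ft_force'],st['opening'])
    if np.linalg.norm(st['ft_force'])>45: break
bot.hold(.3)
st=telemetry.state();save(vision.read_camera('wrist'),'w9');np.save('pics/w9.npy',np.r_[st['ee_pos'],st['orientation']])
save(vision.read_camera('scene'),'s9');save(vision.read_camera('top'),'t9');print(st['t'],st['ee_pos'],gpt(th,r))
E
python3 - <<'E'
import cv2
a=cv2.imread('pics/s9.png')[150:300,180:330]; cv2.imwrite('pics/s9z.png',cv2.resize(a,None,fx=4,fy=4,interpolation=cv2.INTER_CUBIC))
E
```

```text
21.31 0.093 [-1.1666 -5.4765 -7.4168] 0.03891854568129184
21.76 0.186 [-1.9933 -5.9756 -6.3395] 0.03896735944870742
22.21 0.279 [-1.9706 -5.467  -6.7703] 0.03927607379466836
22.66 0.372 [-2.0629 -5.4449 -6.2931] 0.03920596168902109
23.11 0.466 [-2.9082 -6.4561 -6.0288] 0.03895759885666231
23.56 0.559 [-2.8887 -6.5835 -7.0152] 0.038714262413158736
24.01 0.652 [-4.7201 -7.675  -6.5142] 0.039036398252930544
24.46 0.745 [-4.9717 -8.7757 -6.2399] 0.03870812894766296
24.7583 [0.5843 0.0621 0.155 ] [np.float64(0.5852145978090026), np.float64(0.06303073442290447), np.float64(0.15581370720398274)]
```

View pics/w9.png

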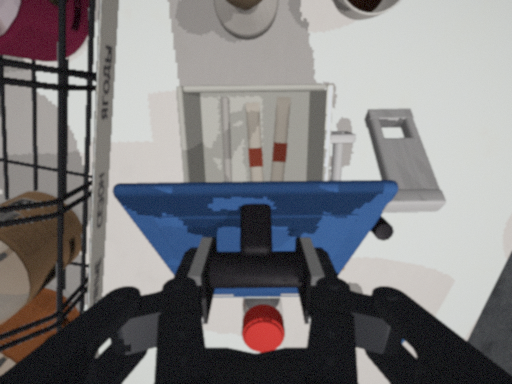

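View pics/s9z.png

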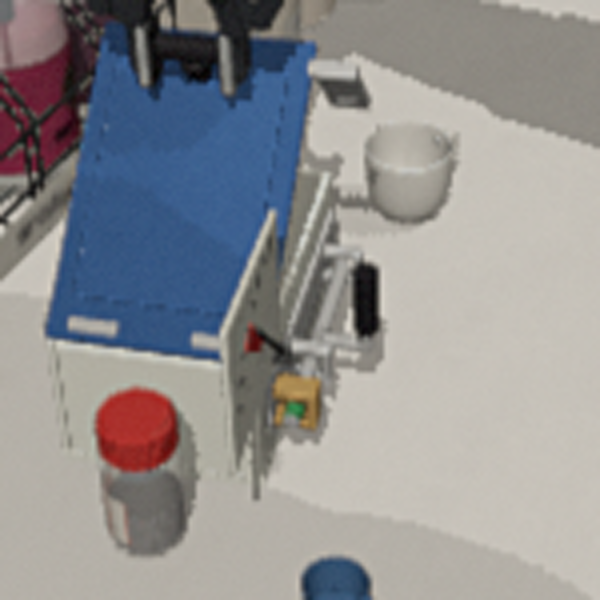

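```bash
python3 - <<'E'
from plan import *
from scipy.optimize import minimize_scalar
a=np.load('pics/w9.npy'); C9=cam('wrist',dict(ee_pos=a[:3],orientation=a[3:])); S=cam('scene'); T=cam('top')
for n,C,uv in (('wrist',C9,(255.5,268)),('scene',S,(180+183/4,150+47/4))):
    g=lambda th:np.linalg.norm(proj(C,W(*hpos(th)))-uv)
    o=minimize_scalar(g,bounds=(.4,1.1),method='bounded'); print(n,o.x,o.fun,proj(C,W(*hpos(o.x))))
for th in (.65,.7,.75,.8,.85):
    u=lambda r,x:(proj(S,W(x,.08+r*np.sin(th),.09+r*np.cos(th)))-[180,150])*4
    print(th,'ptr72',u(.072,-.071),'band out68',u(.068,-.066),'in',u(.04,-.066),'boss',u(0,-.071))
im=cv2.imread('pics/s9.png')[205:260,225:275]; cv2.imwrite('pics/s9y.png',cv2.resize(im,None,fx=11,fy=11,interpolation=cv2.INTER_CUBIC))
E
```

```text
wrist 0.705321607140689 0.26778731830173813 [255.7678 267.9995]
scene 0.7483844805617249 0.8181864915828283 [225.9531 160.9574]
0.65 ptr72 [251.8284 321.2417] band out68 [243.6962 321.6407] in [254.3772 333.4366] boss [277.4751 350.3078]
0.7 ptr72 [250.553  328.3422] band out68 [242.4896 328.3063] in [253.6976 337.2374] boss [277.4751 350.3078]
0.75 ptr72 [249.3481 335.5182] band out68 [241.351  335.0421] in [253.0559 341.0735] boss [277.4751 350.3078]
0.8 ptr72 [248.2175 342.7475] band out68 [240.284 341.827] in [252.4541 344.9342] boss [277.4751 350.3078]
0.85 ptr72 [247.1651 350.007 ] band out68 [239.292  348.6401] in [251.8939 348.8084] boss [277.4751 350.3078]
```

View pics/s9y.png

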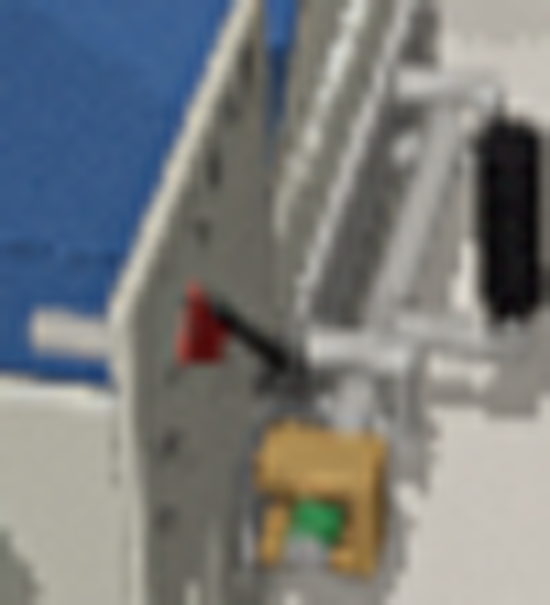

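The scene view shows the pointer in the band, slightly on its upper side (pointer about 0.72, band about 0.75). I'll lift 0.035 rad more and recheck.

```bash
python3 - <<'E'
from plan import *
from scipy.optimize import minimize_scalar
r=tool(yaw,0,'x')
bot.movel(gpt(.782,r),velocity=.03); bot.hold(.4)
st=telemetry.state();save(vision.read_camera('wrist'),'w10');np.save('pics/w10.npy',np.r_[st['ee_pos'],st['orientation']])
im=vision.read_camera('scene');save(im,'s10')
print(st['t'],st['ft_force'],st['opening'])
im=cv2.imread('pics/s10.png')[205:260,225:275]; a=cv2.resize(im,None,fx=8,fy=8,interpolation=cv2.INTER_CUBIC)
w=cv2.imread('pics/w10.png')[220:320,180:330]; w=cv2.resize(w,None,fx=2.6,fy=2.6); H=np.zeros((440,800,3),np.uint8); H[:,:400]=a; H[:260,405:795]=w; cv2.imwrite('pics/c10.png',H)
E
```

```text
25.6583 [-5.5499 -8.26   -5.5221] 0.03899655088522355
```

View pics/c10.png

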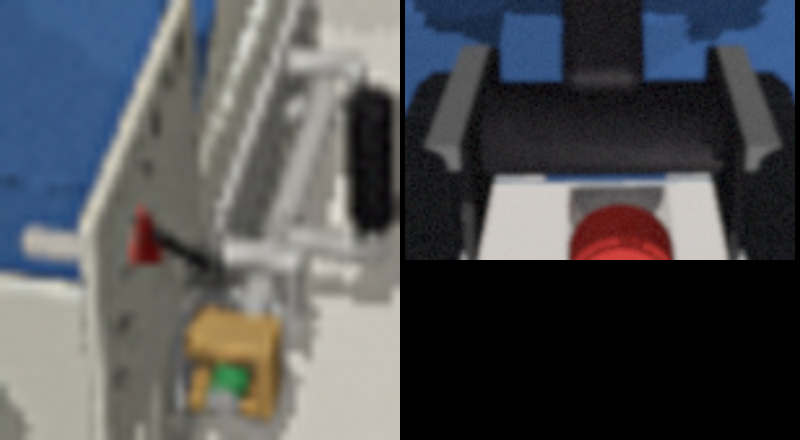

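The pointer tip (155,235) now lies at the middle of the band (rows 207–262). The green bolt end still shows beyond the keeper, and the bar is firmly between the pads. Handing in.

```bash
python3 - <<'E'
from h import *
bot.hold(.5); st=telemetry.state(); print(st['t'],np.abs(st['qvel']).max(),st['ft_force'],st['opening'])
print(workorder.finish_job())
E
```

```text
26.2583 0.002036917907606863 [-5.1823 -9.0744 -5.6734] 0.03907082846488915
the job is handed in; nothing more can be done
None
```

The bolt is home in the keeper and the gripper is holding the lid with the pointer in the red band. I handed the job in at 26.3 s; no verdict comes back.

**Bolt:** I pushed the knob to the left until it hit its stop (about 18 N). The green end showed beyond the brass keeper then, and still does in the last picture.

**Lid:** I gripped the handle bar by its flat ends (50 N grip setting, 39 mm opening) and lifted it along its arc. My last commanded lid angle was 0.782 rad. The gauge ticks put the band's middle at about 0.745 rad. In the last scene view the pointer tip is level with the middle of the band. The arm was at rest, with about 12 N on the wrist.

**Checks that failed or disagreed:**
- **First push missed:** it passed over the knob without touching it. Two camera views showed the real fingertips end about 41 mm short of the reported TCP, so I corrected for that in every later move.
- **Lid angle readings differ:** at the first stop (commanded 0.745) the wrist view read 0.705, the scene view of the handle 0.748 and the pointer about 0.725. I then lifted about 0.037 rad more and only judged the result by eye, so the final angle is uncertain by a few hundredths of a radian, within the 0.1 rad allowance.
- **Bystanders:** I saw no sign of contact with the cup, tamper, jar or scoop, but I did not measure their positions again at the end.

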